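Set a press roller and magnifier for inspection

TASK

Get the press roller ready for inspection: first turn it between its centres until the yellow mark on it faces straight up, then swing the magnifier arm round until its lens is centred over that mark, and leave both there. Leave the other loose things where they are.

Things in the scene. Friction and masses are not known exactly. Their poses are not given: they have to be found in the camera images.
- stand_axis (a point): middle of the roller's axis, 100 mm above the table, fixed to the green stand (plate 270 x 420 x 15 mm). y runs along the axis (spoked wheel on the -y end), z up, x away from the robot, towards the magnifier post. Two green stocks hold the roller, 46 wide (x), 30 thick (y), tops 120 mm above the table, centred at y = -185 and +125 mm
- roller (a joint): angle of the roller about its axis in rad: 0 = yellow mark straight up, positive = mark tipped towards stand_axis +x (away from the robot). It turns freely both ways to 3.1 with light friction (about 0.05 N m) and stays where it is left
- mark (a point): middle of the yellow mark (36 mm along the axis, 12 mm across) on the black roller's surface, midway along it. Roller: 60 mm diameter, 160 mm long. z points out of the surface through the mark and turns with the roller
- wheel (a point): centre of the roller's hand wheel, on its axis, 120 mm to the -y side of its middle. Four round spokes at right angles across the axis, 12 mm thick, 16 mm balls at the ends, reach 55 mm; hub 30 mm diameter, 24 mm wide. The yellow spoke points the same way as the mark. Push a spoke with a fingertip from above: free for 40 mm along the axis to the roller, 50 mm to the stock
- magnifier (a joint): angle of the magnifier arm about its upright post in rad, growing as the lens swings towards the robot's left (clockwise from above, the lens being on the robot's side of the post); the range is -1.5 to 1.5. Zero depends on how the post was put down and is not the target. Friction (about 0.25 N m) holds the arm where it is released; it can be pushed with a fingertip
- lens (a point): centre of the round magnifier lens, a flat level disc with a white rim, 90 mm outside diameter, 14 mm thick, centred 200 mm above the table (70 mm above the roller's top). A bar 14 mm wide, 10 mm thick joins it to the post at that height
- pivot (a point): point on the magnifier arm's upright turning axis, at lens height; the lens centre is 152 mm from it. Post 20 mm diameter on a 68 mm foot; the black hub at its top is 32 mm diameter and reaches 217 mm above the table
- tin: small ink tin with a blue lid, 52 diameter, 45 high, standing on the stand's plate. Origin: centre of its underside (sizes in mm). A bystander: leave it alone
- tape: roll of beige tape, 56 outside diameter, 20 high, lying on the stand's plate. Origin: centre of its underside (sizes in mm). A bystander: leave it alone
- gouge: lino gouge with a wooden handle, about 170 long, 22 high, lying on the table. Origin: on its underside; x runs along it towards the blade (sizes in mm). A bystander: leave it alone
- knife: palette knife with a wooden handle, about 190 long, 22 high, lying on the table. Origin: on its underside; x runs along it towards the blade (sizes in mm). A bystander: leave it alone
- can: red drinks can, 66 diameter, 120 high, standing. Origin: centre of its underside (sizes in mm). A bystander: leave it alone
- brayer: small hand ink roller, 100 wide red-brown roll of 32 diameter with a wooden handle, 170 long, lying. Origin: under the roll's middle (sizes in mm). A bystander: leave it alone
- ink: jar of ink with yellow label and black lid, 72 diameter, 75 high, standing. Origin: centre of its underside (sizes in mm). A bystander: leave it alone

How it is judged:
On the way, in this order (a step that is already met when the one before it is completed fails the run):
1. the roller is turned so that its mark faces up, within 0.17 rad (angle between mark's own z axis and vertical below 0.17 rad), for 0.2 s.
2. with the mark still up, the lens is over it, within 15 mm sideways (angle between mark's own z axis and vertical below 0.17 rad and horizontal distance between lens and mark below 0.015 m), for 0.2 s.
At the end, for the whole second after the job is handed in: The roller's mark faces up within 0.17 rad (10 degrees), the lens centre is within 15 mm of the mark seen from above, and roller and arm are at rest (under 0.05 rad/s) (all of step 2 and velocity of joint roller between -0.05 and 0.05 rad/s and velocity of joint magnifier between -0.05 and 0.05 rad/s); the robot touches nothing.
It fails at once if one of the other loose things is moved by more than 20 mm (distance of any of tin, tape, gouge, knife, can, brayer, ink from where it was at the start of the episode above 0.02 m).
It also fails if it takes over 61 s, if anything falls off the work surface, if the arm or the gripper's body presses on something with over 40 N, if the wrist force passes 120 N, or if a joint passes its speed limit or range.

ROBOT

A 7-joint arm with a two-finger parallel gripper is mounted at the origin on the work surface. World frame = base frame: x ahead of the robot, y to its left, z up, the work surface at z = 0. Lengths are in m, angles in rad, forces in N, time in s.
With the tool pointing down it reaches from about 0.425 to 0.95 m from the base axis. Payload 4.7 kg.
Tool frame: the origin (TCP) lies midway between the tips of the shut fingers; the grasp point (between the pads) lies 19 mm behind it; z points along the fingers, y is the line along which they close (so a half turn about z gives the same grasp; the last joint's range is limited). The gripper opens to 87 mm and grips with 3 to 60 N. Pads are 19 mm wide; open, the fingers measure 117 mm over their backs; the gripper's body (75 mm by 190 mm) begins 51 mm behind the grasp point.
Start: joints at [-1.276, 0.469, -0.049, 1.532, 0.024, 1.141, -0.082], TCP at [0.215, 0.64, 0.223] pointing down, gripper open.
Joint ranges: [-2.59, 2.59], [-0.33, 1.99], [-1.39, 1.29], [0.1, 2.45], [-1.04, 4.18], [0.21, 1.99], [-2.66, 2.66]. Speed limits (rad/s): [2.57, 2.57, 3.14, 3.14, 3.14, 3.14, 3.14].

INTERFACE

Orientations are given as a unit quaternion [w, x, y, z].
In Python, from workcell import state, camera, get_calibration, finish_job gives the robot as it stands.
- The arm moves only by the tool servo_tool, never from a script. Its argument "rows" is a list of rows, each an object of numbers: "jaw": the finger opening in mm, from 0 to 87; "dx", "dy", "dz": the shift along the tool's x, y, z scaled (see below); "turn": the turn about the tool's z scaled (see below). In form: [{"jaw": .., "dx": .., "dy": .., "dz": .., "turn": ..}, ...]. A call has 1 to 20 rows; each row is the pose to reach, as a shift and turn from the pose commanded when the call began, along the tool's axes at that moment, turning the shorter way round; what a row does not reach only later rows make up. The controller multiplies each number of a shift by 0.6 m and each number of a turn by pi rad. A row lasts 1/8 s, in which the tool goes at most 62.5 mm and 10.7 degrees, less where a joint would pass 70% of its speed; a pose out of reach is approached as far as the arm can. A call with a number of a shift or a turn outside -1 to 1 is refused whole. A call with a gripper value outside its range is refused whole. The fingers move at their own pace and stop on an object; "grip_force" is the grip in N (left out, the last holds). Time passes only in rows, so rows that repeat a pose let the fingers close. It gives the time, the measured TCP pose, the force, the opening and the grip force at its end, in the units of the state.
- state(): the state, without advancing time (a new reading comes with each control period).
- camera(name): name is "scene" or "top" or "wrist"; returns the picture (400x640x3 uint8, red, green, blue); there is no depth.
- get_calibration(name): a dict with "intrinsics" (3x3 intrinsics, pixels), "dist" ([k1, k2, p1, p2, k3] as OpenCV has them; the pictures are not rectified), "rvec" (rotation vector, rad) and "tvec" (3), from world to camera coordinates, as OpenCV has them; the wrist camera has in their place "T_tool_cam" (4x4, takes a point from camera to tool coordinates, whose origin is the TCP and whose axes are the flange's). Camera axes: x right, y down, z forward; pixel columns grow to the right and rows downward; lengths in m; the calibration is good to about 2 mm. A picture is of the moment at which its call begins: read the wrist's pose just before it. get_calibration takes no time and is no camera call.
- finish_job(): hands the job in; it is judged then, once.
The state is a dict: "clock": time; "q": joint angles; "qvel": joint speeds; "tau": joint torques, N m; "tool_pos": TCP position; "tcp_rot": TCP orientation; "wrist_force": force on the tool from outside, world axes, zero at the start; "moment": the same for the moment, N m; "opening": finger opening in m; "gripper_force": force on a finger pad.
Only numpy, scipy, OpenCV 4.12 (cv2) and the standard library are available. Lean on these libraries where they do the work, as an engineer would, in place of code of your own. Each camera call takes 0.05 s, during which the arm holds its last target. There are 200 camera calls.

## Working session

There is one attempt and no reset: what is moved stays moved. The work goes in short steps, Python scripts to look and compute and a tool call to move; the robot and the scene stay as the last step left them, time stands still between calls to the robot, and variables do not carry over. Pictures are saved under pics/ and viewed, at most 10 in all, crops included, and the job is handed in when it is done.

Besides the shell and the picture viewer there is one more tool, called after "Call:" by a JSON object that holds its "api" and its "payload", one argument or row to a line. servo_tool: Moves the arm, as the interface text tells. Shifts and turns lie within -1 to 1; 1 stands for 0.6 m of shift or pi rad of turn. Its arguments: {"type":"object","properties":{"rows":{"type":"array"},"grip_force":{"type":"number"}},"required":["rows"]}

```bash
mkdir -p pics
cat > h.py <<'E'
import numpy as np, cv2
from workcell import state,camera,get_calibration,finish_job
from scipy.spatial.transform import Rotation as R
def cam(name):
    c=get_calibration(name);K=np.array(c["intrinsics"]);d=np.array(c["dist"])
    if name=="wrist":
        s=state();q=s["tcp_rot"];T=np.eye(4);T[:3,:3]=R.from_quat([q[1],q[2],q[3],q[0]]).as_matrix();T[:3,3]=s["tool_pos"]
        T=T@np.array(c["T_tool_cam"])
    else:
        T=np.eye(4);Rm=cv2.Rodrigues(np.array(c["rvec"]))[0];T[:3,:3]=Rm.T;T[:3,3]=-Rm.T@np.array(c["tvec"]).ravel()
    return K,d,T
def ray(C,uv):
    K,d,T=C
    p=cv2.undistortPoints(np.array(uv,float).reshape(-1,1,2),K,d).reshape(-1,2)
    v=np.c_[p,np.ones(len(p))]@T[:3,:3].T
    return T[:3,3],v
def onz(C,uv,z):
    o,v=ray(C,uv);return o+v*((z-o[2])/v[:,2])[:,None]
def proj(C,P):
    K,d,T=C;Ti=np.linalg.inv(T)
    return cv2.projectPoints(np.array(P,float).reshape(-1,1,3),cv2.Rodrigues(Ti[:3,:3])[0],Ti[:3,3],K,d)[0].reshape(-1,2)
def snap(name,f):
    C=cam(name);im=np.array(camera(name));cv2.imwrite("pics/"+f,im[:,:,::-1]);return C,im
E
python3 - <<'E'
from h import *
for n in("scene","top"):
    C,im=snap(n,n+"0.png");print(n,C[2].round(3).tolist(),C[0].round(0).tolist())
s=state();print(s["clock"],s["tcp_rot"],s["tool_pos"],s["wrist_force"])
E
```

```text
scene [[-0.882, 0.339, -0.328, 0.905], [0.472, 0.623, -0.624, 0.755], [-0.007, -0.705, -0.709, 0.974], [0.0, 0.0, 0.0, 1.0]] [[378.0, 0.0, 324.0], [0.0, 378.0, 204.0], [0.0, 0.0, 1.0]]
top [[-0.091, -0.972, 0.217, 0.301], [-0.996, 0.09, -0.015, 0.011], [-0.005, -0.217, -0.976, 1.262], [0.0, 0.0, 0.0, 1.0]] [[413.0, 0.0, 320.0], [0.0, 413.0, 198.0], [0.0, 0.0, 1.0]]
0.1 [-1.10697994e-04  1.61169208e-01  9.86926385e-01 -8.85420180e-04] [0.21456434 0.63941324 0.22157953] [-0.02979986  0.78549982  0.26119572]
```

View pics/scene0.png

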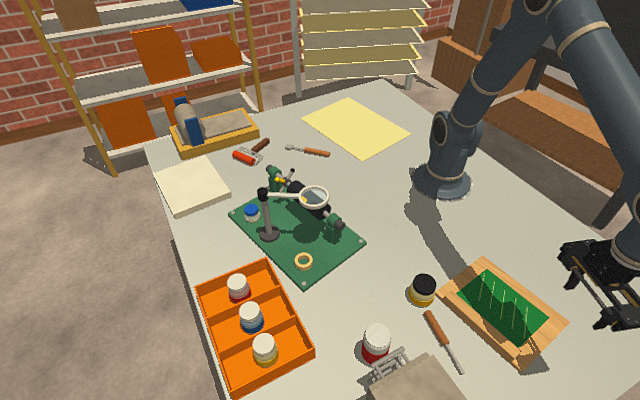

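View pics/top0.png

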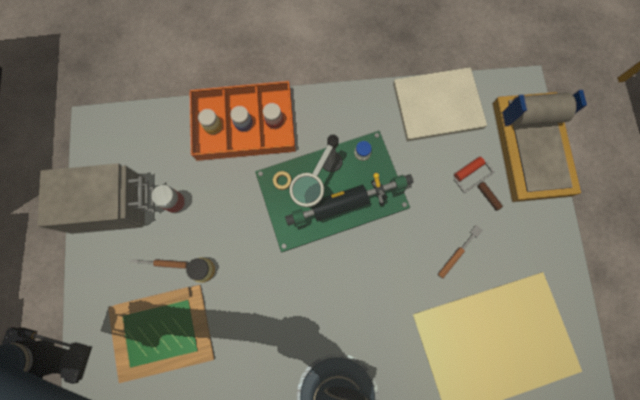

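The scene view shows the stand in the middle with the wheel on the far side at about (285,180) and the lens at (314,197). In the top view the plate corners are at about (257,171), (378,131), (410,207) and (283,250), the lens at (307,190), the post hub at (333,141) and the wheel near (379,188).

Run:
```python
from h import *
C=cam("top");S=cam("scene")
P=onz(C,[(257,171),(378,131),(410,207),(283,250)],.015);print("corners",P.round(3).tolist())
print(np.linalg.norm(P-np.roll(P,-1,0),axis=1).round(3), "centre",P.mean(0).round(3))
print("hub",onz(C,(333,141),.217).round(3),"lens",onz(C,(307,190),.2).round(3))
print("sc hub",onz(S,(263,192),.217).round(3),"lens",onz(S,(314,197),.2).round(3))
print("stocks top",onz(C,[(300,216),(404,182)],.12).round(3).tolist())
a=cv2.imread("pics/top0.png")[120:260,245:425];b=cv2.imread("pics/scene0.png")[150:290,220:380]
cv2.imwrite("pics/c.png",np.vstack([cv2.resize(a[:, :],(640,300) ,interpolation=2)[:,:] if 0 else cv2.resize(a[5:85],None,fx=4,fy=3.6,interpolation=2)[:290],cv2.resize(b[:90],(720,300),interpolation=2)]))
```

```text
corners [[0.682, 0.183, 0.015], [0.779, -0.212, 0.015], [0.523, -0.28, 0.015], [0.428, 0.119, 0.015]]
[0.407 0.265 0.41  0.262] centre [ 0.603 -0.048  0.015]
hub [[ 0.685 -0.053  0.217]] lens [[0.561 0.028 0.2  ]]
sc hub [[ 0.688 -0.041  0.217]] lens [[0.559 0.033 0.2  ]]
stocks top [[0.507, 0.055, 0.12], [0.578, -0.248, 0.12]]
```

View pics/c.png

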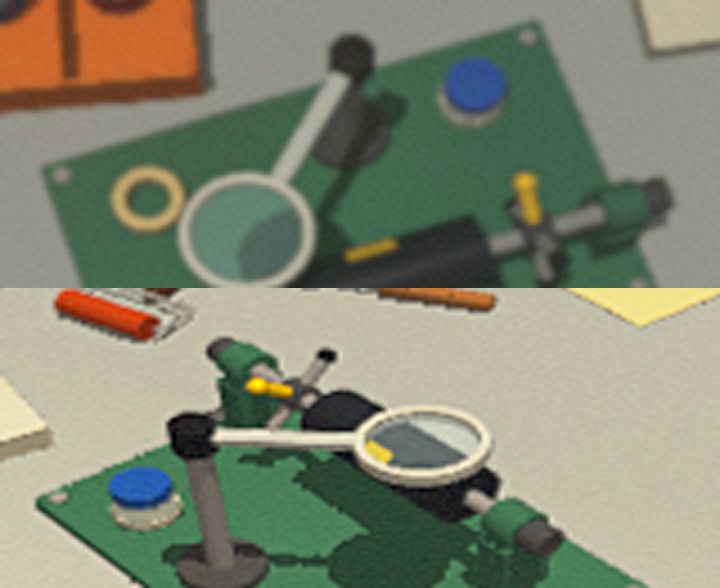

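The crops show the yellow mark tipped away from the robot (top view about (337.5,194)). The yellow spoke's ball is at top (376.5,175.5) and scene (277,179), also tipped towards +x and free of the post. The lens is already clear of the wheel.

Run:
```python
from h import *
C=cam("top");S=cam("scene")
def tri(a,b):
    o1,v1=ray(C,a);o2,v2=ray(S,b);v1=v1[0]/np.linalg.norm(v1);v2=v2[0]/np.linalg.norm(v2)
    s,t=np.linalg.lstsq(np.c_[v1,-v2],o2-o1,rcond=None)[0]
    p,q=o1+s*v1,o2+t*v2;return (p+q)/2,np.linalg.norm(p-q)
ball,e=tri((376.5,175.5),(277.3,179.1));print("ball",ball.round(3),e)
mark,e=tri((337.5,194.2),(304,199.2));print("mark",mark.round(3),e)
# stock tops by green mask is unclear; ends of axis: use plate-derived frame
y=np.array([-.236,.972,0]);x=np.array([.972,.236,0])
for nm,A in(("stocks",np.array([.5357,-.0667,.1])),):
    for n,p in(("ball",ball),("mark",mark)):
        d=p-A;print(nm,n,"x",d@x,"y",d@y,"z",d[2],"ang",np.arctan2(d@x,d[2]))
    piv=np.array([.6865,-.047,.2]);d=piv-A;print("pivot stand",d@x,d@y)
    print("wheel",A-.12*y)
```

```text
ball [ 0.599 -0.169  0.132] 0.004745242626983725
mark [ 0.558 -0.054  0.117] 0.007312100316209481
stocks ball x 0.037714805688358236 y -0.1145163788025389 z 0.031846861996948556 ang 0.86955491781592
stocks mark x 0.02451567237762469 y 0.007580047881908754 z 0.017158126919662647 ang 0.9601482169899882
pivot stand 0.15122680000000002 -0.016440400000000015
wheel [ 0.56402 -0.18334  0.1    ]
```

Call:
{"api": "servo_tool", "payload": {
  "rows": [
    {"jaw": 0, "dx": 0, "dy": 0, "dz": -0.1, "turn": 0},
    {"jaw": 0, "dx": -0.605, "dy": -0.571, "dz": -0.163, "turn": -0.178},
    {"jaw": 0, "dx": -0.605, "dy": -0.571, "dz": -0.163, "turn": -0.178},
    {"jaw": 0, "dx": -0.605, "dy": -0.571, "dz": -0.163, "turn": -0.178},
    {"jaw": 0, "dx": -0.605, "dy": -0.571, "dz": -0.163, "turn": -0.178},
    {"jaw": 0, "dx": -0.605, "dy": -0.571, "dz": -0.163, "turn": -0.178},
    {"jaw": 0, "dx": -0.605, "dy": -0.571, "dz": -0.163, "turn": -0.178},
    {"jaw": 0, "dx": -0.605, "dy": -0.571, "dz": -0.163, "turn": -0.178},
    {"jaw": 0, "dx": -0.605, "dy": -0.571, "dz": -0.163, "turn": -0.178},
    {"jaw": 0, "dx": -0.605, "dy": -0.571, "dz": -0.163, "turn": -0.178},
    {"jaw": 0, "dx": -0.605, "dy": -0.571, "dz": -0.163, "turn": -0.178}
  ]
}}

```text
clock: 1.48
tool_pos: [0.4494, 0.2001, 0.3201]
tcp_rot: [-0.0, -0.117, 0.993, 0.0]
wrist_force: [0.0, 0.7, -0.0]
opening: 0.0003
gripper_force: 0.0
```

Call:
{"api": "servo_tool", "payload": {
  "rows": [
    {"jaw": 0, "dx": 0.013, "dy": -0.657, "dz": 0, "turn": 0},
    {"jaw": 0, "dx": 0.013, "dy": -0.657, "dz": 0, "turn": 0},
    {"jaw": 0, "dx": 0.013, "dy": -0.657, "dz": 0, "turn": 0},
    {"jaw": 0, "dx": 0.013, "dy": -0.657, "dz": 0, "turn": 0},
    {"jaw": 0, "dx": 0.013, "dy": -0.657, "dz": 0, "turn": 0},
    {"jaw": 0, "dx": 0.013, "dy": -0.657, "dz": 0, "turn": 0},
    {"jaw": 0, "dx": 0.013, "dy": -0.657, "dz": 0, "turn": 0},
    {"jaw": 0, "dx": 0.013, "dy": -0.657, "dz": 0, "turn": 0}
  ]
}}

```text
clock: 2.48
tool_pos: [0.5346, -0.185, 0.3196]
tcp_rot: [-0.001, -0.117, 0.993, 0.0]
wrist_force: [0.2, 0.9, 0.8]
opening: 0.0002
gripper_force: 0.0
```

Run:
```python
from h import *
C,im=snap("wrist","w1.png");print(state()["tool_pos"],C[2].round(3).tolist())
```

```text
[ 0.53464565 -0.18340705  0.31959105] [[-0.232, 0.943, 0.237, 0.471], [0.973, 0.225, 0.056, -0.201], [-0.0, 0.244, -0.97, 0.482], [0.0, 0.0, 0.0, 1.0]]
```

View pics/w1.png

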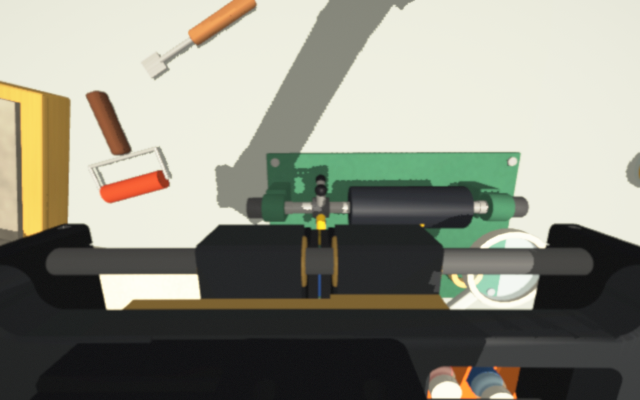

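The wrist view (up = towards the robot) shows the wheel hub at (321,208), the near spoke's ball at (321,182), the roller from 348 to 473 along column and 187 to 228 across, and both stocks.

Run:
```python
from h import *
C=cam("wrist")
P=onz(C,[(321,208),(348,207.5),(473,207.5),(248,208),(527,207)],.1)
print(P.round(4).tolist(),"len",np.linalg.norm(P[2]-P[1]))
print("ball z.137",onz(C,(321,181),.137).round(4))
d=P[4]-P[3];d/=np.linalg.norm(d);print("axis",d)
x=np.array([d[1],-d[0],0]);m=(P[1]+P[2])/2
print("mid",m,"wheel from mid",m-.12*d,"target",m-.12*d-.03*x,"x",x)
```

```text
[[0.5699, -0.1733, 0.1], [0.5603, -0.1364, 0.1], [0.5191, 0.0344, 0.1], [0.594, -0.2733, 0.1], [0.5008, 0.1075, 0.1]] len 0.17576651544344044
ball z.137 [[ 0.5265 -0.1841  0.137 ]]
axis [-0.23777278  0.9713208   0.        ]
mid [ 0.53969083 -0.05099491  0.1       ] wheel from mid [ 0.56822356 -0.1675534   0.1       ] target [ 0.53908394 -0.17468659  0.1       ] x [0.9713208  0.23777278 0.        ]
```

Call:
{"api": "servo_tool", "payload": {
  "rows": [
    {"jaw": 0, "dx": -0.005, "dy": 0, "dz": 0.1, "turn": 0},
    {"jaw": 0, "dx": -0.005, "dy": 0, "dz": 0.2, "turn": 0},
    {"jaw": 0, "dx": -0.005, "dy": 0, "dz": 0.267, "turn": 0},
    {"jaw": 0, "dx": -0.005, "dy": 0, "dz": 0.284, "turn": 0},
    {"jaw": 0, "dx": -0.005, "dy": 0, "dz": 0.292, "turn": 0},
    {"jaw": 0, "dx": -0.005, "dy": 0, "dz": 0.3, "turn": 0},
    {"jaw": 0, "dx": -0.005, "dy": 0, "dz": 0.308, "turn": 0},
    {"jaw": 0, "dx": -0.005, "dy": 0, "dz": 0.316, "turn": 0},
    {"jaw": 0, "dx": -0.005, "dy": 0, "dz": 0.324, "turn": 0},
    {"jaw": 0, "dx": -0.005, "dy": 0, "dz": 0.332, "turn": 0},
    {"jaw": 0, "dx": -0.005, "dy": 0, "dz": 0.338, "turn": 0},
    {"jaw": 0, "dx": -0.005, "dy": 0, "dz": 0.344, "turn": 0},
    {"jaw": 0, "dx": -0.005, "dy": 0, "dz": 0.349, "turn": 0},
    {"jaw": 0, "dx": -0.005, "dy": 0, "dz": 0.353, "turn": 0},
    {"jaw": 0, "dx": -0.005, "dy": 0, "dz": 0.356, "turn": 0},
    {"jaw": 0, "dx": -0.005, "dy": 0, "dz": 0.356, "turn": 0}
  ]
}}

```text
clock: 4.53
tool_pos: [0.537, -0.1847, 0.1064]
tcp_rot: [-0.0, -0.117, 0.993, 0.0]
wrist_force: [0.9, 0.3, -0.1]
opening: 0.0003
gripper_force: 0.0
```

Call:
{"api": "servo_tool", "payload": {
  "rows": [
    {"jaw": 0, "dx": 0, "dy": 0, "dz": -0.1, "turn": 0},
    {"jaw": 0, "dx": 0, "dy": 0, "dz": -0.2, "turn": 0},
    {"jaw": 0, "dx": 0, "dy": 0, "dz": -0.3, "turn": 0},
    {"jaw": 0, "dx": 0, "dy": 0.1, "dz": -0.35, "turn": 0},
    {"jaw": 0, "dx": 0, "dy": 0.545, "dz": -0.35, "turn": 0},
    {"jaw": 0, "dx": 0, "dy": 0.545, "dz": -0.35, "turn": 0},
    {"jaw": 0, "dx": 0, "dy": 0.545, "dz": -0.35, "turn": 0},
    {"jaw": 0, "dx": 0, "dy": 0.545, "dz": -0.35, "turn": 0},
    {"jaw": 0, "dx": 0, "dy": 0.545, "dz": -0.35, "turn": 0},
    {"jaw": 0, "dx": 0, "dy": 0.545, "dz": -0.35, "turn": 0}
  ]
}}

```text
clock: 5.78
tool_pos: [0.4603, 0.1347, 0.3166]
tcp_rot: [-0.0, -0.119, 0.993, 0.0]
wrist_force: [-0.3, -0.3, -1.2]
opening: 0.0005
gripper_force: 0.0
```

Run:
```python
from h import *
C,t=snap("top","t2.png");_,s=snap("scene","s2.png");_,w=snap("wrist","w2.png");print(state()["tool_pos"])
f=lambda a,k:cv2.resize(a[:,:,::-1],None,fx=k,fy=k,interpolation=2)
A=f(t[125:220,250:420],2.3)[:220,:390];B=f(s[150:245,220:390],2.3)[:220,:390]
W=cv2.resize(w[:,:,::-1],(560,350))
o=np.zeros((570,780,3),np.uint8);o[:A.shape[0],:A.shape[1]]=A;o[:B.shape[0],391:391+B.shape[1]-1]=B[:,:389];o[220:,:560]=W
cv2.imwrite("pics/c2.png",o)
```

```text
[0.46134683 0.1313919  0.31669339]
```

View pics/c2.png

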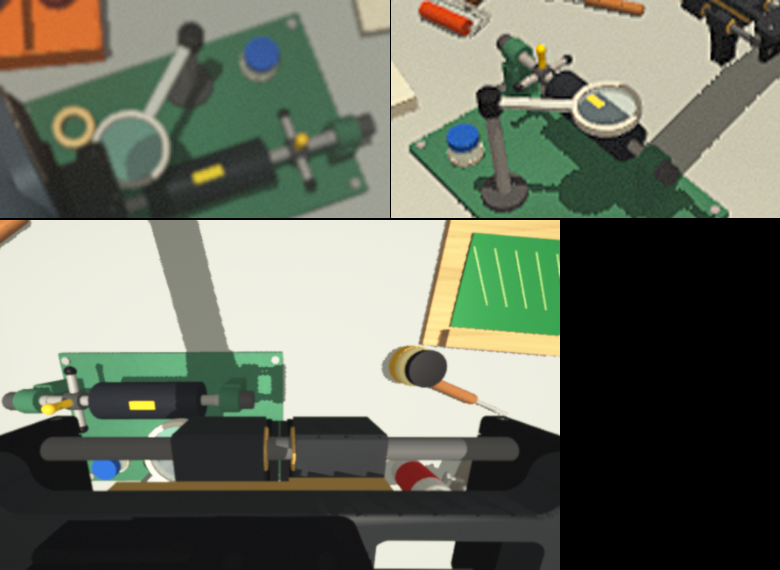

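The mark now faces up: its patch lies mid-width on the roller in the wrist view (full-picture about (162,212)) and in top view (about (340,201)), and the yellow spoke stands upright in the scene view. The lens is at top (307,189) and the hub at (333,141).

Run:
```python
from h import *
def ym(f,x0,x1,y0,y1):
    h=cv2.cvtColor(cv2.imread("pics/"+f),cv2.COLOR_BGR2HSV);m=cv2.inRange(h,(20,110,100),(35,255,255))
    k=np.zeros_like(m);k[y0:y1,x0:x1]=m[y0:y1,x0:x1]
    n,_,st,c=cv2.connectedComponentsWithStats(k);i=1+np.argmax(st[1:,4]);return c[i],st[i]
W=cam("wrist");T=cam("top");S=cam("scene")
P={}
for n,C,f,b in(("w",W,"w2.png",(130,200,195,230)),("t",T,"t2.png",(325,355,190,212)),("s",S,"s2.png",(295,325,185,210))):
    c,st=ym(f,*b);P[n]=onz(C,c,.13)[0];print(n,c.round(1),st,P[n].round(4))
print("wrist ax", onz(W,[(70/.875,(401-220)/.875),(215/.875,(399-220)/.875)],.1).round(4).tolist())
for n,C,l,h in(("t",T,(307,189.5),(332.7,141)),):
    L=onz(C,l,.2)[0];H=onz(C,h,.217)[0];print("lens",L,"piv",H,np.linalg.norm((L-H)[:2]))
# scene: lens and hub
L=onz(S,(220+(607.5-391)/2.3,150+108/2.3),.2)[0];H=onz(S,(220+(488-391)/2.3,150+98/2.3),.212)[0];print("s lens",L,H,np.linalg.norm((L-H)[:2]))
```

```text
w [161.9 211.5] [147 206  31  12 359] [ 0.5401 -0.0601  0.13  ]
t [340.  200.3] [333 196  15   9  83] [ 0.5398 -0.0603  0.13  ]
s [308.5 193.5] [305 191   8   6  28] [ 0.536  -0.0554  0.13  ]
wrist ax [[0.5716, -0.1862, 0.1], [0.5155, 0.0374, 0.1]]
lens [0.56215865 0.02818252 0.2       ] piv [ 0.68462837 -0.05175593  0.217     ] 0.14624973886416245
s lens [0.55856119 0.03294342 0.2       ] [ 0.68961517 -0.04521659  0.212     ] 0.15259139121660462
```

Call:
{"api": "servo_tool", "payload": {
  "rows": [
    {"jaw": 0, "dx": -0.12, "dy": -0.051, "dz": 0, "turn": 0},
    {"jaw": 0, "dx": -0.12, "dy": -0.051, "dz": 0.1, "turn": 0},
    {"jaw": 0, "dx": -0.12, "dy": -0.051, "dz": 0.19, "turn": 0},
    {"jaw": 0, "dx": -0.12, "dy": -0.051, "dz": 0.213, "turn": 0},
    {"jaw": 0, "dx": -0.12, "dy": -0.051, "dz": 0.213, "turn": 0},
    {"jaw": 0, "dx": -0.113, "dy": -0.067, "dz": 0.213, "turn": 0},
    {"jaw": 0, "dx": -0.107, "dy": -0.083, "dz": 0.213, "turn": 0},
    {"jaw": 0, "dx": -0.1, "dy": -0.1, "dz": 0.213, "turn": 0},
    {"jaw": 0, "dx": -0.093, "dy": -0.116, "dz": 0.213, "turn": 0},
    {"jaw": 0, "dx": -0.086, "dy": -0.132, "dz": 0.213, "turn": 0},
    {"jaw": 0, "dx": -0.08, "dy": -0.148, "dz": 0.213, "turn": 0},
    {"jaw": 0, "dx": -0.073, "dy": -0.165, "dz": 0.213, "turn": 0},
    {"jaw": 0, "dx": -0.066, "dy": -0.181, "dz": 0.213, "turn": 0},
    {"jaw": 0, "dx": -0.06, "dy": -0.197, "dz": 0.213, "turn": 0},
    {"jaw": 0, "dx": -0.053, "dy": -0.214, "dz": 0.213, "turn": 0},
    {"jaw": 0, "dx": -0.048, "dy": -0.226, "dz": 0.213, "turn": 0},
    {"jaw": 0, "dx": -0.048, "dy": -0.23, "dz": 0.213, "turn": 0},
    {"jaw": 0, "dx": -0.048, "dy": -0.23, "dz": 0.213, "turn": 0}
  ]
}}

```text
clock: 8.18
tool_pos: [0.4983, 0.0147, 0.1872]
tcp_rot: [-0.025, -0.12, 0.992, 0.01]
wrist_force: [-54.3, 19.2, 42.5]
opening: 0.0005
gripper_force: 27.5
```

Run:
```python
from h import *
C,t=snap("top","t3.png");_,s=snap("scene","s3.png");print(state()["tool_pos"])
f=lambda a,k:cv2.resize(a[:,:,::-1],None,fx=k,fy=k,interpolation=2)
cv2.imwrite("pics/c3.png",np.vstack([f(t[120:220,270:420],4)[:290],f(s[150:225,230:380],4)]))
```

```text
[0.49831338 0.01469613 0.18719792]
```

View pics/c3.png

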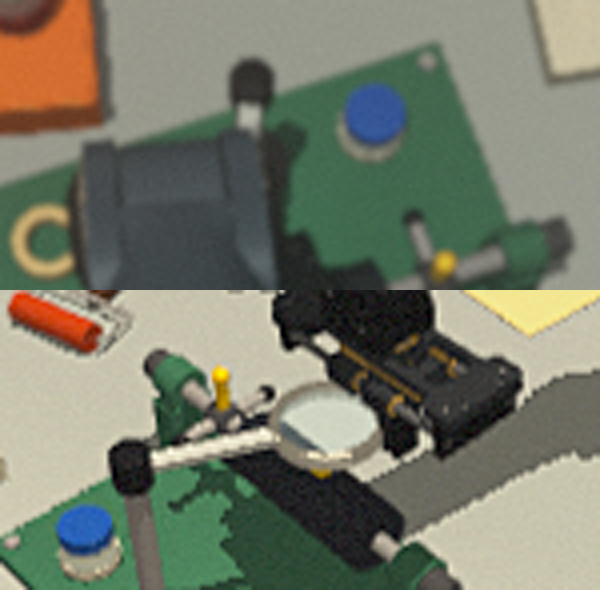

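The top view is blocked by the gripper. The scene view shows the lens swung nearly over the mark, at about (311,184), with the mark at (311,197). The finger is pressing radially on its robot side, and the force is high. I'll back off and look.

Call:
{"api": "servo_tool", "payload": {
  "rows": [
    {"jaw": 0, "dx": 0.02, "dy": 0.02, "dz": 0, "turn": 0},
    {"jaw": 0, "dx": 0.05, "dy": 0.04, "dz": 0, "turn": 0},
    {"jaw": 0, "dx": 0.09, "dy": 0.07, "dz": 0, "turn": 0},
    {"jaw": 0, "dx": 0.12, "dy": 0.13, "dz": 0, "turn": 0},
    {"jaw": 0, "dx": 0.12, "dy": 0.2, "dz": -0.1, "turn": 0},
    {"jaw": 0, "dx": 0.12, "dy": 0.3, "dz": -0.2, "turn": 0},
    {"jaw": 0, "dx": 0.12, "dy": 0.35, "dz": -0.2, "turn": 0},
    {"jaw": 0, "dx": 0.12, "dy": 0.35, "dz": -0.2, "turn": 0}
  ]
}}

```text
clock: 9.28
tool_pos: [0.4018, 0.1972, 0.3111]
tcp_rot: [0.002, -0.121, 0.993, 0.002]
wrist_force: [0.5, 0.2, -0.7]
opening: 0.0003
gripper_force: 0.0
```

Run:
```python
from h import *
C,t=snap("top","t4.png");_,s=snap("scene","s4.png");print(state()["tool_pos"],state()["wrist_force"])
f=lambda a,k:cv2.resize(a[:,:,::-1],None,fx=k,fy=k,interpolation=2)
cv2.imwrite("pics/c4.png",np.vstack([f(t[130:220,270:420],4)[:300],f(s[150:225,230:380],4)]))
```

```text
[0.40197202 0.19253829 0.30877817] [ 0.57045833 -1.09849295 -1.37136751]
```

View pics/c4.png

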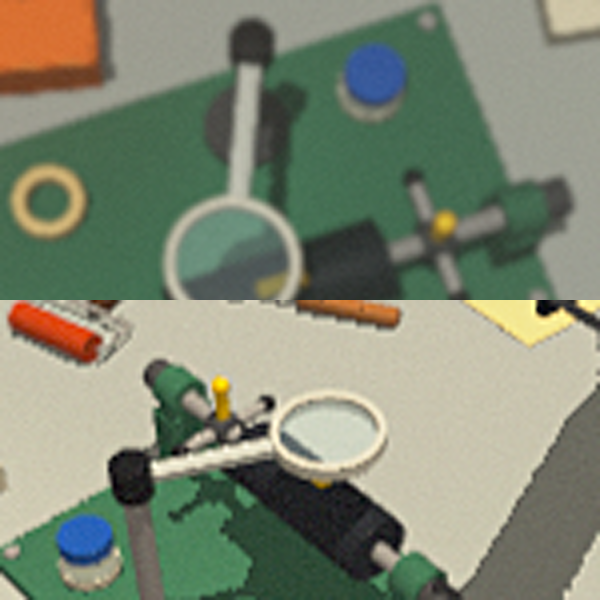

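Now the top view shows the lens at about (328,195) and the hub at (332.7,140.5), with the mark still up at (340,201). The scene view has the lens at (312,183.5). It needs roughly 20–30 mm more.

Run:
```python
from h import *
T=cam("top");S=cam("scene")
print(onz(T,(328.2,195.2),.2),onz(T,(332.7,140.5),.217),onz(S,(312.2,183.5),.2))
h=cv2.cvtColor(cv2.imread("pics/t4.png"),cv2.COLOR_BGR2HSV)
m=cv2.inRange(h,(18,100,60),(38,255,255))[190:212,325:355];y,x=np.nonzero(m);print(x.mean()+325,y.mean()+190,len(x))
t=np.array([.5395,-.06,.2]);print("lens at target would be px",proj(T,t),proj(S,t))
```

```text
[[ 0.54157735 -0.02618097  0.2       ]] [[ 0.68603698 -0.05189459  0.217     ]] [[ 0.53683311 -0.02254802  0.2       ]]
339.94444444444446 200.66666666666666 18
lens at target would be px [[341.04285063 194.80935491]] [[306.00502751 176.69758698]]
```

Call:
{"api": "servo_tool", "payload": {
  "rows": [
    {"jaw": 0, "dx": -0.187, "dy": -0.266, "dz": 0, "turn": 0.1},
    {"jaw": 0, "dx": -0.187, "dy": -0.266, "dz": 0, "turn": 0.1},
    {"jaw": 0, "dx": -0.187, "dy": -0.266, "dz": 0, "turn": 0.1},
    {"jaw": 0, "dx": -0.187, "dy": -0.266, "dz": 0, "turn": 0.1},
    {"jaw": 0, "dx": -0.187, "dy": -0.266, "dz": 0.1, "turn": 0.1},
    {"jaw": 0, "dx": -0.187, "dy": -0.266, "dz": 0.2, "turn": 0.1},
    {"jaw": 0, "dx": -0.187, "dy": -0.266, "dz": 0.2, "turn": 0.1},
    {"jaw": 0, "dx": -0.181, "dy": -0.28, "dz": 0.2, "turn": 0.1},
    {"jaw": 0, "dx": -0.176, "dy": -0.295, "dz": 0.2, "turn": 0.1},
    {"jaw": 0, "dx": -0.17, "dy": -0.31, "dz": 0.2, "turn": 0.1},
    {"jaw": 0, "dx": -0.165, "dy": -0.323, "dz": 0.2, "turn": 0.1},
    {"jaw": 0, "dx": -0.16, "dy": -0.336, "dz": 0.2, "turn": 0.1},
    {"jaw": 0, "dx": -0.155, "dy": -0.348, "dz": 0.2, "turn": 0.1},
    {"jaw": 0, "dx": -0.151, "dy": -0.358, "dz": 0.2, "turn": 0.1},
    {"jaw": 0, "dx": -0.151, "dy": -0.358, "dz": 0.2, "turn": 0.1}
  ]
}}

```text
clock: 11.25
tool_pos: [0.5405, 0.0041, 0.1889]
tcp_rot: [0.0, 0.04, 0.999, -0.001]
wrist_force: [-0.4, -1.1, 0.5]
opening: 0.0004
gripper_force: 0.0
```

Run:
```python
from h import *
_,s=snap("scene","s5.png");snap("top","t5.png");
cv2.imwrite("pics/c5.png",cv2.resize(s[150:225,230:380,::-1],None,fx=5,fy=5,interpolation=2))
print(state()["tool_pos"])
```

```text
[0.54081506 0.00468216 0.18903687]
```

View pics/c5.png

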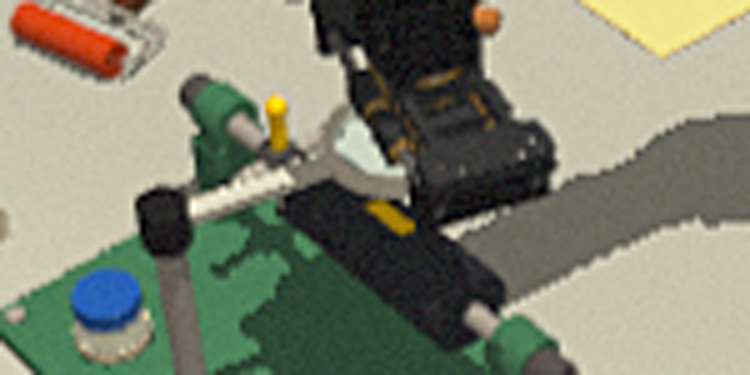

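The lens has moved to around full-picture (305,178) in the scene view, close to the target projection (306,177), but it is partly hidden by the gripper. I'll retreat to measure it.

Call:
{"api": "servo_tool", "payload": {
  "rows": [
    {"jaw": 0, "dx": 0, "dy": 0.03, "dz": 0, "turn": 0},
    {"jaw": 0, "dx": 0, "dy": 0.08, "dz": 0, "turn": 0},
    {"jaw": 0, "dx": 0, "dy": 0.12, "dz": -0.1, "turn": 0},
    {"jaw": 0, "dx": 0.1, "dy": 0.2, "dz": -0.2, "turn": 0},
    {"jaw": 0, "dx": 0.2, "dy": 0.35, "dz": -0.2, "turn": 0},
    {"jaw": 0, "dx": 0.2, "dy": 0.35, "dz": -0.2, "turn": 0},
    {"jaw": 0, "dx": 0.2, "dy": 0.35, "dz": -0.2, "turn": 0},
    {"jaw": 0, "dx": 0.2, "dy": 0.35, "dz": -0.2, "turn": 0}
  ]
}}

```text
clock: 12.35
tool_pos: [0.4368, 0.2254, 0.3091]
tcp_rot: [0.0, 0.038, 0.999, 0.0]
wrist_force: [0.1, -0.7, -0.6]
opening: 0.0006
gripper_force: 0.0
```

Run:
```python
from h import *
_,s=snap("scene","s6.png");_,t=snap("top","t6.png");
f=lambda a,k:cv2.resize(a[:,:,::-1],None,fx=k,fy=k,interpolation=2)
cv2.imwrite("pics/c6.png",np.vstack([f(t[130:220,270:420],4)[:340],f(s[150:215,230:380],4)]))
print(state()["tool_pos"],state()["wrist_force"])
```

```text
[0.43789106 0.2230629  0.30862858] [-0.52586383 -0.57282989 -0.1892171 ]
```

View pics/c6.png

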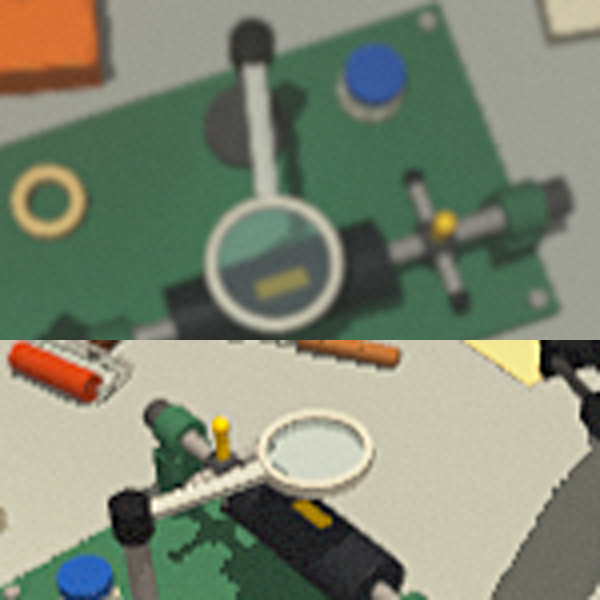

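The top view shows the lens centre at (338.7,195.7), against a target projection of (341.0,194.8). The scene view has it at (308.9,177.9), against (306.0,176.7). The mark is still up.

Run:
```python
from h import *
for n,u in(("top",(338.7,195.75)),("scene",(308.9,177.9))):
    L=onz(cam(n),u,.2)[0];print(n,L,1000*(L-[.5395,-.06,.2]))
s=cv2.imread("pics/t6.png");h=cv2.cvtColor(s,cv2.COLOR_BGR2HSV);m=cv2.inRange(h,(18,80,60),(38,255,255))[192:212,328:352];y,x=np.nonzero(m)
print(onz(cam("top"),(x.mean()+328,y.mean()+192),.13),len(x))
```

```text
top [ 0.53754002 -0.05359264  0.2       ] [-1.95998066e+00  6.40736199e+00 -5.55111512e-14]
scene [ 0.53411225 -0.05059706  0.2       ] [-5.38775421e+00  9.40294401e+00  5.55111512e-14]
[[ 0.53993442 -0.06011132  0.13      ]] 48
```

Call:
{"api": "servo_tool", "payload": {
  "rows": [
    {"jaw": 0, "dx": -0.2, "dy": -0.24, "dz": 0, "turn": 0},
    {"jaw": 0, "dx": -0.2, "dy": -0.24, "dz": 0, "turn": 0},
    {"jaw": 0, "dx": -0.2, "dy": -0.24, "dz": 0, "turn": 0},
    {"jaw": 0, "dx": -0.2, "dy": -0.24, "dz": 0, "turn": 0},
    {"jaw": 0, "dx": -0.2, "dy": -0.27, "dz": 0.1, "turn": 0},
    {"jaw": 0, "dx": -0.2, "dy": -0.28, "dz": 0.2, "turn": 0},
    {"jaw": 0, "dx": -0.2, "dy": -0.3, "dz": 0.2, "turn": 0},
    {"jaw": 0, "dx": -0.2, "dy": -0.32, "dz": 0.2, "turn": 0},
    {"jaw": 0, "dx": -0.2, "dy": -0.335, "dz": 0.2, "turn": 0},
    {"jaw": 0, "dx": -0.2, "dy": -0.345, "dz": 0.2, "turn": 0},
    {"jaw": 0, "dx": -0.2, "dy": -0.353, "dz": 0.2, "turn": 0},
    {"jaw": 0, "dx": -0.2, "dy": -0.36, "dz": 0.2, "turn": 0},
    {"jaw": 0, "dx": -0.2, "dy": -0.36, "dz": 0.2, "turn": 0},
    {"jaw": 0, "dx": -0.2, "dy": -0.33, "dz": 0.2, "turn": 0},
    {"jaw": 0, "dx": -0.2, "dy": -0.27, "dz": 0.2, "turn": 0},
    {"jaw": 0, "dx": -0.2, "dy": -0.2, "dz": 0.1, "turn": 0},
    {"jaw": 0, "dx": -0.1, "dy": -0.1, "dz": 0, "turn": 0},
    {"jaw": 0, "dx": 0, "dy": 0, "dz": 0, "turn": 0},
    {"jaw": 0, "dx": 0, "dy": 0, "dz": 0, "turn": 0},
    {"jaw": 0, "dx": 0, "dy": 0, "dz": 0, "turn": 0}
  ]
}}

```text
clock: 14.95
tool_pos: [0.4341, 0.2299, 0.3101]
tcp_rot: [0.0, 0.034, 0.999, 0.001]
wrist_force: [0.7, -1.0, -0.3]
opening: 0.0004
gripper_force: 0.0
```

Run:
```python
from h import *
_,s=snap("scene","s7.png");_,t=snap("top","t7.png");
f=lambda a,k:cv2.resize(a[:,:,::-1],None,fx=k,fy=k,interpolation=2)
cv2.imwrite("pics/c7.png",np.vstack([f(t[130:220,270:420],4)[:340],f(s[150:215,230:380],4)]))
print(state()["tool_pos"],state()["wrist_force"])
```

```text
[0.43663339 0.22535563 0.30898996] [ 0.28914488 -1.24242213  0.18968446]
```

View pics/c7.png

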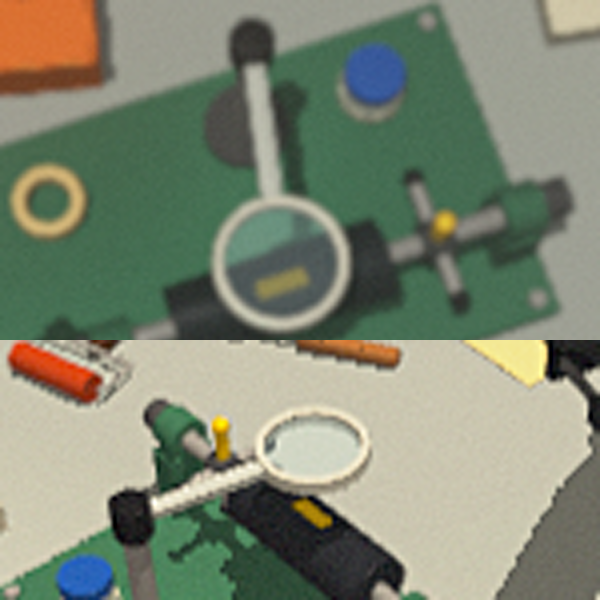

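The top view now has the lens at about (340.4,195.5) against a target of (341.0,194.8), about 2–3 mm off. The mark is still up and the robot is clear of everything, so I'll hand in.

```bash
python3 -c "
from h import *
print(finish_job())"
```

```text
the job is handed in; nothing more can be done
None
```

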